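Open the tight tablet jar, braced in the drawer organiser

TASK

The weekly pill box is due for refilling, so open the square tablet jar: its screw cap is tight, so first stand the jar, cap still on, right down in the square pocket of the stone organiser, where it cannot turn. Then unscrew the cap anticlockwise, stop turning once its threads let go (well under half a turn), lift it off and finish still holding it level and centred a finger's width or so (1 to 3 cm) above the open mouth. Leave the jar standing down in the pocket and do not disturb the other toiletries.

Things in the scene. Friction and masses are not known exactly. Their poses are not given: they have to be found in the camera images.
- jar: Frosted whitish plastic tablet jar: square 60 x 60 mm body 44 mm tall, then a round neck. Origin: centre of the underside; z up, x and y square to its sides. 0.18 to 0.33 kg, loose, starts upright on the tiles with its cap screwed on, 67 mm tall in all. May be carried by cap or body. On the bare tiles it just spins along when the cap is turned.
- jar_mouth (a point): Centre of the jar's mouth, level with the rim, 62 mm above its underside on the axis. The neck is 39 mm in diameter, its three thread ramps reach out to 46 mm.
- cap: Round ribbed aluminium screw cap, 54 mm in diameter, 20 mm tall, 45 g, loose. Origin: centre of its lower edge, z up; screwed on it lies on the jar's axis, 47 mm above the jar's underside. Once free, it lifts straight up: its edge is past the ramps after about 8 mm and past the rim after 15 mm. Before that it cannot be pulled off.
- cap_top (a point): Centre of the cap's flat top, 20 mm above its lower edge. Three lugs inside the cap grip under the neck's ramps, pressed by a springy liner (18 N): turning takes 0.15 to 0.3 N m at first, easing off. Turned anticlockwise (from above) 46 to 56 degrees relative to the jar, they let go and stay clear up to about 88, where they meet the next ramp unless the cap is lifted. It rises under 1 mm.
- cap_arrow (a point): The tip of a raised aluminium arrow on the cap's top, 24 mm from its axis and 20 mm above its lower edge. Screwed on, it lies at -30 degrees (+-5) from the jar's +x axis (anticlockwise positive, seen from above).
- organiser: Grey stone (diatomite) drawer organiser block, 100 mm (its x) x 200 mm (its y) x 30 mm tall, fixed to the counter. Origin: centre of its underside. It has four recesses, all 24 mm deep: a square pocket for the jar near its -y end, and near its +y end a round 26 mm well holding the frosted tube and two narrow slots.
- pocket (a point): Centre of the floor of the square pocket, 6 mm above the tiles, 50 mm from the organiser's centre along its -y; axes parallel to the organiser's. The pocket is 66 x 66 mm, 24 mm deep, with a 2 mm chamfer round its top edge. The jar has 3 mm play on each side in it and can turn about 6 degrees each way before its walls stop it.
- tube: Frosted plastic lip-balm tube, 22 mm in diameter, 74 mm tall, loose, standing in the organiser's round well, about 87 mm from the pocket's centre; its top is 80 mm above the tiles. Leave alone. Origin: centre of its underside.
- tin: Round aluminium tin, 51 mm in diameter, 21 mm tall, loose, lying close to the jar (centres 70 to 90 mm apart). Leave alone. Origin: centre of its underside.
- pillbox: Lavender plastic weekly pill box, 36 x 156 mm, 23 mm tall, two of its seven hinged lids standing open, loose. Leave alone. Origin: centre of its underside, long side along its y.
- tweezers: Chrome tweezers lying on the tiles, 104 mm long along their x, 13 mm wide, 7 mm tall, loose. Leave alone. Origin: their middle, on the tiles.
- case: Blue silicone domed ear-thermometer cover case, 54 mm in diameter, 57 mm tall, loose. Leave alone. Origin: centre of its underside.
- tumbler: White ceramic tooth mug without handle, 72 mm in diameter, 95 mm tall, loose. Leave alone. Origin: centre of its underside.

How it is judged:
By the outcome, as a careful person would: the job done as asked, in the order asked, and still so for the second after the job is handed in, while the arm keeps its last pose, push and grip.
It also fails if it takes over 58 s, if anything falls off the work surface, if the arm or the gripper's body presses on something with over 40 N, if the wrist force passes 120 N, or if a joint passes its speed limit or range.

ROBOT

A 6-joint arm with a two-finger parallel gripper is mounted at the origin on the work surface. World frame = base frame: x ahead of the robot, y to its left, z up, the work surface at z = 0. Lengths are in m, angles in rad, forces in N, time in s.
With the tool pointing down it reaches from about 0.375 to 0.9 m from the base axis. Payload 3.1 kg.
Tool frame: the origin (TCP) lies at the centre of the arm's flange, where the gripper is bolted on; the fingertips stand robot.tip_extent ahead of it and the grasp point (between the pads) lies 164 mm ahead of it (robot.tip_extent is the distance from the TCP to the fingertips, in m); z points along the fingers, y is the line along which they close (so a half turn about z gives the same grasp; the last joint's range is limited). The gripper opens to 87 mm and grips with 3 to 60 N. Pads are 19 mm wide; open, the fingers measure 117 mm over their backs; the gripper's body (75 mm by 190 mm) begins 51 mm behind the grasp point.
Start: joints at [1.143, 0.527, 1.433, -0, 1.181, -0.178], TCP at [0.154, 0.606, 0.405] pointing down, gripper open.
Joint ranges: [-3.08, 3.08], [-0.75, 2.2], [0.22, 2.44], [-1.43, 4.57], [0, 2.65], [-2.85, 2.85]. Speed limits (rad/s): [2.79, 2.79, 3.14, 3.14, 3.14, 3.14].

INTERFACE

Orientations are given as a unit quaternion [x, y, z, w].
In Python, from rig import get_obs, camera, hand_in, cut_out, robot gives the robot as it stands.
- The arm moves only by the tool step_arm, never from a script. Its argument "rows" is a list of rows, each a list of 6 numbers: the shift along the world's x, y, z in m, then the turn, a rotation vector about the world's x, y, z in degrees. A call has 1 to 12 rows; each row shifts and turns the commanded pose from where the row before left it; what a row does not reach is not made up. A row lasts 1/8 s, in which the tool goes at most 62.5 mm and 10.7 degrees, less where a joint would pass 70% of its speed; a pose out of reach is approached as far as the arm can. A call is refused whole if a number of a shift passes 0.0625 or a number of a turn 10.7, either way. A call with a gripper value outside its range is refused whole. "jaw" is the finger opening in m, from 0 to 0.087, set as the call begins (left out, the last holds). The fingers move at their own pace and stop on an object; "squeeze" is the grip in N (left out, the last holds). Time passes only in rows, so rows that do not move let the fingers close. It gives the time, the measured TCP pose, the force, the opening and the grip force at its end, in the units of the state.
- get_obs(): the state, without advancing time (a new reading comes with each control period).
- camera(name): name is "side" or "top" or "wrist"; returns a dict with "pixels" (384x512x3 uint8, blue, green, red), "depth" (384x512 float32, m along the optical axis (not along the pixel's ray), 0 where there is no reading), "fov_y" (degrees; the focal length in pixels is half the picture's height over the tangent of half this angle, whatever the lens; pixels are square), "cx", "cy" (the principal point, pixels), "extrinsics" (4x4, takes a point from camera to world coordinates); the wrist camera has in their place "mount" (4x4, takes a point from camera to tool coordinates, whose origin is the TCP and whose axes are the flange's). Camera axes: x right, y up, looking along -z (the intrinsics and any distortion apply to the point x, -y, -z); pixel columns grow to the right and rows downward; lengths in m; the calibration is good to about 2 mm. A picture is of the moment at which its call begins: read the wrist's pose just before it.
- hand_in(): hands the job in; it is judged then, once.
Trained networks look in the newest picture that a camera, given by its name, has taken for a name from the list of things; names that differ only in an ending like _2 or _b are one class to them, and where a whole thing is asked for, a point or a joint stands for the part that bears it (a point fixed in the world has none). Each returns a list of dicts, best first, with "confidence" (0 to 1); they miss things now and then, are a little off and sometimes report something else, mostly with a low value. They report only what shows in the picture. A call takes as long as a camera call.
- cut_out(label, camera): "region" (384x512 bool, what is visible of it) and "extent" ([centre column, centre row, width, height] in pixels, round what is visible of it).
The state is a dict: "time": time; "q": joint angles; "joint_velocities": joint speeds; "joint_torque": joint torques, N m; "position": TCP position; "tool_rot": TCP orientation; "ft_force": force on the tool from outside, world axes, zero at the start; "moment": the same for the moment, N m; "grip_width": finger opening in m; "grip_force": force on a finger pad.
Only numpy, scipy, OpenCV 4.12 (cv2) and the standard library are available. Lean on these libraries where they do the work, as an engineer would, in place of code of your own. Each camera call takes 0.05 s, during which the arm holds its last target. There are 200 camera calls.

## Working session

There is one attempt and no reset: what is moved stays moved. The work goes in short steps, Python scripts to look and compute and a tool call to move; the robot and the scene stay as the last step left them, time stands still between calls to the robot, and variables do not carry over. Pictures are saved under pics/ and viewed, at most 10 in all, crops included, and the job is handed in when it is done.

Besides the shell and the picture viewer there is one more tool, called after "Call:" as name(argument=value, ...) on one line, values as JSON. step_arm: Moves the arm, as the interface text tells. Its arguments: {"type":"object","properties":{"rows":{"type":"array"},"jaw":{"type":"number"},"squeeze":{"type":"number"}},"required":["rows"]}

```bash
mkdir -p pics
cat > h.py <<'E'
import numpy as np, cv2
from rig import get_obs, camera, hand_in, cut_out, robot
from scipy.spatial.transform import Rotation as R
def ext(c,o=None):
    if 'extrinsics' in c: return np.array(c['extrinsics'])
    T=np.eye(4);T[:3,:3]=R.from_quat(o['tool_rot']).as_matrix();T[:3,3]=o['position'];return T@np.array(c['mount'])
def cloud(c,T):
    h,w=c['depth'].shape;f=h/2/np.tan(np.radians(c['fov_y']/2));d=c['depth']
    v,u=np.mgrid[:h,:w]
    P=np.stack([(u-c['cx'])/f*d,-(v-c['cy'])/f*d,-d],-1)
    W=P@T[:3,:3].T+T[:3,3];W[d<=0]=np.nan;return W
E
python3 - <<'E'
from h import *
o=get_obs();print({k:np.round(v,3) for k,v in o.items()},robot.tip_extent)
ims=[]
for n in['top','side']:
    c=camera(n);T=ext(c);W=cloud(c,T);print(n,[ (k,np.round(c[k],2)) for k in c if k not in('pixels','depth')])
    cv2.imwrite(f'pics/{n}0.png',c['pixels'])
    for l in['jar','cap','cap_arrow','organiser','tube','tin','pillbox','tweezers','case','tumbler']:
        for r in cut_out(l,n)[:2]:
            p=W[r['region']];p=p[~np.isnan(p[:,0])]
            print(l,round(r['confidence'],2),np.round(r['extent']),np.round(np.median(p,0),3) if len(p) else None,np.round(np.percentile(p,[2,98],axis=0),3).tolist() if len(p) else 0)
E
```

```text
{'time': np.float64(0.0), 'q': array([ 1.143,  0.528,  1.434,  0.   ,  1.181, -0.179]), 'joint_velocities': array([ 0.   , -0.   , -0.001, -0.001,  0.   ,  0.001]), 'joint_torque': array([  0.   , -44.004, -17.659,   0.063,   0.058,  -0.   ]), 'position': array([0.154, 0.605, 0.404]), 'tool_rot': array([ 0.124,  0.992, -0.001, -0.   ]), 'ft_force': array([-0.346,  0.268,  0.203]), 'moment': array([-0.012, -0.016,  0.005]), 'grip_force': np.float64(0.0), 'grip_width': np.float64(0.087)} 0.1822
top [('fov_y', np.float64(57.3)), ('cx', np.float64(257.88)), ('cy', np.float64(186.52)), ('extrinsics', array([[ 0.01,  1.  , -0.07,  0.49],
       [-1.  ,  0.01, -0.  , -0.02],
       [-0.  ,  0.07,  1.  ,  0.96],
       [ 0.  ,  0.  ,  0.  ,  1.  ]]))]
jar 0.53 [176. 191.  26.  22.] [0.544 0.177 0.042] [[0.521, 0.172, 0.006], [0.579, 0.229, 0.053]]
cap 0.84 [173. 189.  26.  23.] [0.55  0.201 0.068] [[0.526, 0.176, 0.06], [0.573, 0.226, 0.071]]
cap_arrow 0.83 [173. 190.  23.  22.] [0.548 0.2   0.067] [[0.523, 0.176, 0.044], [0.574, 0.226, 0.071]]
organiser 0.71 [328. 194.  81.  45.] [ 0.545 -0
[... 1550 characters left out ...]
8. 256.  98.  76.] [ 0.536 -0.223  0.029] [[0.492, -0.307, 0.003], [0.595, -0.112, 0.033]]
tube 0.7 [308. 231.  13.  23.] [ 0.556 -0.175  0.056] [[0.55, -0.181, 0.003], [0.625, -0.129, 0.083]]
tin 0.68 [232. 169.  17.  18.] [0.626 0.187 0.022] [[0.607, 0.172, 0.004], [0.65, 0.216, 0.025]]
pillbox 0.63 [304. 177.  41.  38.] [0.757 0.017 0.023] [[0.74, -0.047, 0.005], [0.791, 0.1, 0.039]]
tweezers 0.46 [198. 251.  40.  24.] [ 0.365 -0.016  0.006] [[0.325, -0.022, 0.001], [0.41, -0.003, 0.01]]
case 0.77 [168. 150.  19.  16.] [0.539 0.402 0.031] [[0.52, 0.391, 0.004], [0.566, 0.429, 0.059]]
tumbler 0.93 [404. 299.  52.  63.] [ 0.532 -0.414  0.067] [[0.511, -0.445, 0.006], [0.577, -0.381, 0.097]]
```

Run:
```python
import cv2
a=cv2.imread('pics/top0.png')[90:260,70:450];cv2.imwrite('pics/t1.png',cv2.resize(a,(800,358),interpolation=cv2.INTER_CUBIC))
```

```text
(no output)
```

View pics/t1.png

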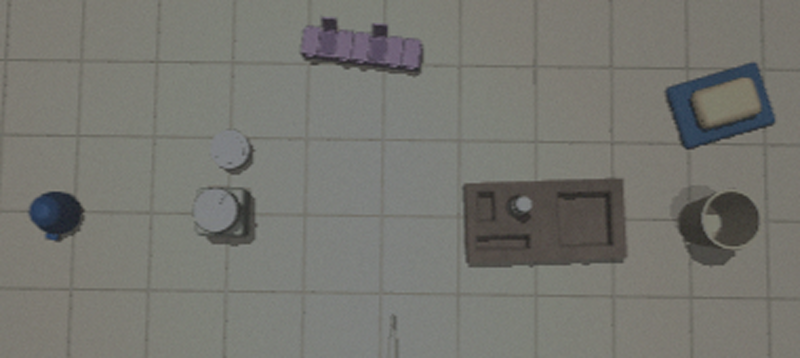

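Call:
step_arm(rows=[[0.04, -0.04, 0, 0, 0, -7.6], [0.04, -0.04, 0, 0, 0, -7.6], [0.04, -0.04, 0, 0, 0, -7.6], [0.04, -0.04, 0, 0, 0, -7.6], [0.04, -0.04, 0, 0, 0, -7.6], [0.04, -0.04, 0, 0, 0, -7.6], [0.04, -0.04, 0, 0, 0, -7.6], [0.04, -0.04, 0, 0, 0, -7.6], [0.04, -0.04, 0, 0, 0, -7.6], [0.036, -0.045, 0, 0, 0, -7.3], [0, 0, 0, 0, 0, 0], [0, 0, 0, 0, 0, 0]])

```text
time: 2.6
position: [0.5495, 0.2007, 0.4045]
tool_rot: [0.707, 0.707, -0.0, -0.001]
ft_force: [-0.0, 0.4, 0.3]
grip_width: 0.0869
grip_force: 0.0
```

```bash
cat > look.py <<'E'
import sys
from h import *
o=get_obs();c=camera('wrist');T=ext(c,o);W=cloud(c,T)
print(o['time'],np.round(o['position'],4),np.round(R.from_quat(o['tool_rot']).as_matrix()[:,1],3),np.round(c['mount'],3).tolist())
cv2.imwrite(f'pics/{sys.argv[1]}.png',c['pixels']);np.savez(f'{sys.argv[1]}.npz',W=W,px=c['pixels'],T=T)
for l in sys.argv[2:]:
    for r in cut_out(l,'wrist')[:2]:
        p=W[r['region']];p=p[~np.isnan(p[:,0])]
        print(l,round(r['confidence'],2),np.round(r['extent']),len(p),np.round(np.percentile(p,[2,50,98],axis=0),4).tolist() if len(p) else 0)
E
python3 look.py w1 jar cap cap_arrow tin
```

```text
2.6 [0.5495 0.2007 0.4045] [ 1.     0.001 -0.001] [[-0.001, 0.964, 0.265, 0.073], [1.0, 0.0, 0.001, -0.0], [0.001, 0.265, -0.964, 0.022], [0.0, 0.0, 0.0, 1.0]]
jar 0.7 [256. 174.  48.  51.] 625 [[0.5204, 0.1738, -0.001], [0.5505, 0.2262, 0.0407], [0.5799, 0.2313, 0.0565]]
cap 0.82 [257. 179.  44.  45.] 1571 [[0.5263, 0.1789, 0.0554], [0.5505, 0.2032, 0.0655], [0.5743, 0.2271, 0.067]]
cap_arrow 0.97 [254. 179.  41.  49.] 1564 [[0.5269, 0.178, 0.0565], [0.5505, 0.2031, 0.0655], [0.5736, 0.2271, 0.067]]
tin 0.81 [314. 179.  35.  39.] 1086 [[0.6082, 0.1745, 0.0022], [0.6302, 0.1977, 0.0193], [0.6533, 0.2201, 0.0209]]
```

View pics/w1.png

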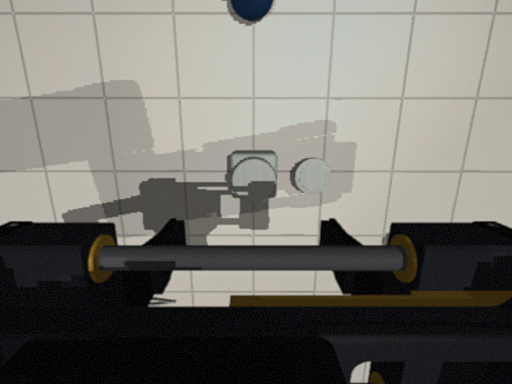

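Run:
```python
from h import *
d=np.load('w1.npz');W=d['W'];z=W[...,2]
n=(np.abs(W[...,0]-.55)<.05)&(np.abs(W[...,1]-.2)<.05)
for lo,hi in[(.034,.05),(.06,.075),(.034,.075)]:
    p=W[n&(z>lo)&(z<hi)][:,:2].astype(np.float32)
    print(lo,len(p),cv2.minAreaRect(p*1000),(p.min(0)+p.max(0))/2)
    if lo==.06: print(cv2.minEnclosingCircle(p*1000),np.median(z[n&(z>lo)]))
b=n&(z>.034)&(z<.05)
for y in np.unique(np.nonzero(b)[0]):pass
# +y edge line: top-most body pixel per column
cols=[c for c in range(232,276) if b[:,c].any()]
q=np.array([W[np.nonzero(b[:,c])[0][0],c,:2] for c in cols]);print(np.round(q[::4],4).tolist(),np.degrees(np.arctan(np.polyfit(q[4:-4,0],q[4:-4,1],1)[0])))
im=cv2.imread('pics/w1.png')[140:210,215:345];cv2.imwrite('pics/w1c.png',cv2.resize(im,(780,420),interpolation=cv2.INTER_CUBIC))
```

```text
0.034 536 ((550.2346801757812, 202.0289306640625), (57.84154510498047, 59.979305267333984), 89.88507843017578) [0.55023336 0.20198742]
0.06 1549 ((550.5822143554688, 201.63204956054688), (53.0567626953125, 53.25000762939453), 89.10376739501953) [0.5505661  0.20168142]
((550.1493530273438, 201.41917419433594), 27.278791427612305) 0.32736551443095563
0.034 2124 ((550.2346801757812, 202.0289306640625), (57.84154510498047, 59.979305267333984), 89.88507843017578) [0.55023336 0.20198742]
[[0.5226, 0.2297], [0.5277, 0.2308], [0.5327, 0.2308], [0.5378, 0.2308], [0.5429, 0.2307], [0.548, 0.2306], [0.5531, 0.2308], [0.5581, 0.2297], [0.5633, 0.2307], [0.5684, 0.2307], [0.5734, 0.2309]] -0.08922932904082022
```

View pics/w1c.png

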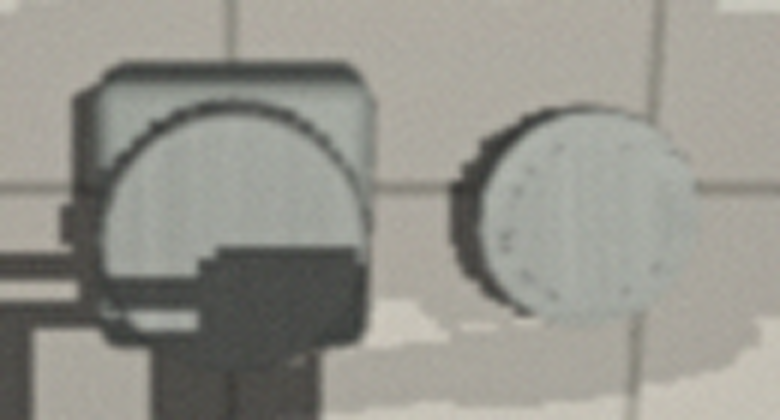

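Call:
step_arm(rows=[[0, -0.05, 0, 0, 0, 0], [0, -0.05, 0, 0, 0, 0], [0, -0.05, 0, 0, 0, 0], [0, -0.05, 0, 0, 0, 0], [0, -0.05, 0, 0, 0, 0], [0, -0.05, 0, 0, 0, 0], [0, -0.05, 0, 0, 0, 0], [0, -0.05, 0, 0, 0, 0], [0, -0.05, 0, 0, 0, 0], [0, 0, 0, 0, 0, 0], [0, 0, 0, 0, 0, 0]])

```text
time: 4.22
position: [0.5498, -0.2483, 0.4045]
tool_rot: [0.707, 0.708, 0.0, -0.001]
ft_force: [-0.3, -0.3, -0.3]
grip_width: 0.0873
grip_force: 0.0
```

```bash
python3 look.py w2 organiser tube tumbler
```

```text
4.225 [ 0.5498 -0.2483  0.4045] [ 1.     0.001 -0.001] [[-0.001, 0.964, 0.265, 0.073], [1.0, 0.0, 0.001, -0.0], [0.001, 0.265, -0.964, 0.022], [0.0, 0.0, 0.0, 1.0]]
organiser 0.64 [248. 139.  88. 160.] 11840 [[0.4967, -0.3021, 0.003], [0.5441, -0.1985, 0.0275], [0.5932, -0.1101, 0.0295]]
tube 0.86 [264. 117.  20.  18.] 288 [[0.552, -0.1816, 0.0048], [0.5605, -0.1719, 0.0779], [0.5702, -0.1626, 0.0795]]
tumbler 0.84 [248. 289.  51.  36.] 1026 [[0.5161, -0.438, 0.016], [0.5454, -0.3825, 0.0721], [0.5727, -0.3766, 0.0943]]
```

View pics/w2.png

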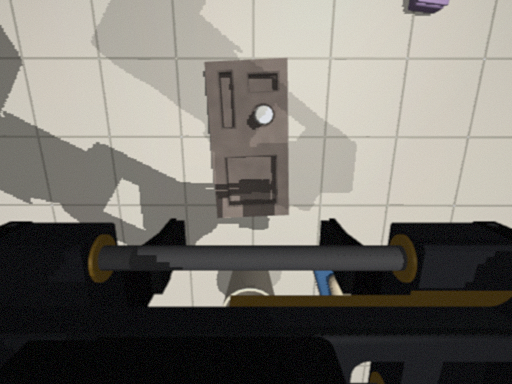

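Run:
```python
from h import *
d=np.load('w2.npz');W=d['W'];z=W[...,2]
n=(np.abs(W[...,0]-.545)<.07)&(np.abs(W[...,1]+.205)<.12)
m=n&(z>.024)&(z<.034)
p=W[m][:,:2].astype(np.float32);r=cv2.minAreaRect(p*1000);print(r,np.median(z[m]))
# robust edge fit: per-row extremes in image
from numpy import polyfit
rows=[i for i in range(384) if m[i].sum()>30]
L=np.array([W[i,np.nonzero(m[i])[0][0],:2] for i in rows]);Rr=np.array([W[i,np.nonzero(m[i])[0][-1],:2] for i in rows])
for e in(L,Rr):
    k=np.polyfit(e[5:-5,1],e[5:-5,0],1)
    for _ in range(3):
        s=np.abs(e[:,0]-np.polyval(k,e[:,1]))<.002;k=np.polyfit(e[s,1],e[s,0],1)
    print('x edge at y=-.205',np.polyval(k,-.205),'slope deg',np.degrees(np.arctan(k[0])),s.sum(),len(s))
y=p[:,1];print('y ext',np.percentile(y,[.05,99.95]))
# floor and hole
f=n&(z<.012)&(z>.0)&(np.abs(W[...,0]-.545)<.04)&(np.abs(W[...,1]+.255)<.04)
q=W[f][:,:2];print('floor',np.percentile(q,[.5,99.5],axis=0),np.median(z[f]))
# hole on top surface: x-gap at row y, y-gap at column x
for yy in(-.235,-.245,-.265):
    s=m&(np.abs(W[...,1]-yy)<.0015);x=np.sort(W[s][:,0]);g=np.diff(x);i=g.argmax();print('xgap',yy,x[i],x[i+1])
for xx in(.53,.57):
    s=m&(np.abs(W[...,0]-xx)<.0015)&(W[...,1]<-.19);x=np.sort(W[s][:,1]);g=np.diff(x);i=g.argmax();print('ygap',xx,x[i],x[i+1])
```

```text
((545.22607421875, -207.0806427001953), (100.22701263427734, 200.7771453857422), 2.6743288040161133) 0.02799312855897318
x edge at y=-.205 0.49563615101089764 slope deg -2.6067439283126146 110 113
x edge at y=-.205 0.5944099649720644 slope deg -2.5298233516886386 111 113
y ext [-0.30808138 -0.10555008]
floor [[ 0.51420715 -0.29097698]
 [ 0.58108383 -0.22624065]] 0.0041456588508098635
xgap -0.235 0.5125825784885408 0.5802381089547932
xgap -0.245 0.5135302604314624 0.5804862722713188
xgap -0.265 0.5144790758343487 0.5811276792368678
ygap 0.53 -0.2907518121410673 -0.22463906013055507
ygap 0.57 -0.2896349984765894 -0.22191796556700413
```

Call:
step_arm(rows=[[0, 0.05, 0, 0, 0, 0], [0, 0.05, 0, 0, 0, 0], [0, 0.05, 0, 0, 0, 0], [0, 0.05, 0, 0, 0, 0], [0, 0.05, 0, 0, 0, 0], [0, 0.05, 0, 0, 0, 0], [0, 0.05, 0, 0, 0, 0], [0, 0.05, 0, 0, 0, 0], [0, 0.05, -0.03, 0, 0, 0], [0, 0.001, -0.05, 0, 0, 0], [0, 0, -0.04, 0, 0, 0], [0, 0, 0, 0, 0, 0]])

```text
time: 5.92
position: [0.548, 0.2025, 0.282]
tool_rot: [0.706, 0.708, -0.003, -0.002]
ft_force: [-0.1, -0.0, 0.7]
grip_width: 0.0872
grip_force: 0.0
```

Call:
step_arm(rows=[[0, 0, -0.03, 0, 0, 0], [0, 0, -0.02, 0, 0, 0], [0, 0, -0.0035, 0, 0, 0], [0, 0, 0, 0, 0, 0], [0, 0, 0, 0, 0, 0]])

```text
time: 6.55
position: [0.5504, 0.2019, 0.2328]
tool_rot: [0.707, 0.707, 0.001, 0.001]
ft_force: [-0.1, -0.2, -0.9]
grip_width: 0.0873
grip_force: 0.0
```

Call:
step_arm(rows=[[0, 0, 0, 0, 0, 0], [0, 0, 0, 0, 0, 0], [0, 0, 0, 0, 0, 0], [0, 0, 0, 0, 0, 0], [0, 0, 0, 0, 0, 0], [0, 0, 0, 0, 0, 0]], jaw=0.03, squeeze=45)

```text
time: 7.3
position: [0.5501, 0.2018, 0.2312]
tool_rot: [0.707, 0.707, 0.0, 0.0]
ft_force: [0.9, -0.2, 0.6]
grip_width: 0.053
grip_force: 45.0
```

Call:
step_arm(rows=[[0, 0, 0.01, 0, 0, 0], [0, 0, 0.03, 0, 0, 0], [0, 0, 0.05, 0, 0, 0], [0, 0, 0.05, 0, 0, 0], [0, -0.02, 0.01, 0, 0, 0], [0, -0.045, 0, 0, 0, 0], [0, -0.045, 0, 0, 0, 0], [0, -0.045, 0, 0, 0, 0], [0, -0.045, 0, 0, 0, 0], [0, -0.045, 0, 0, 0, 0], [0, -0.045, 0, 0, 0, 0], [0, -0.045, 0, 0, 0, 0]])

```text
time: 8.8
position: [0.5483, -0.1353, 0.3792]
tool_rot: [0.707, 0.707, -0.001, -0.002]
ft_force: [-0.1, 0.2, -3.3]
grip_width: 0.053
grip_force: 45.0
```

Call:
step_arm(rows=[[0, -0.045, 0, 0, 0, 0], [0, -0.045, 0, 0, 0, 2.6], [-0.0027, -0.0337, 0, 0, 0, 0], [0, 0, 0, 0, 0, 0], [0, 0, 0, 0, 0, 0], [0, 0, 0, 0, 0, 0]])

```text
time: 9.55
position: [0.5467, -0.2559, 0.3805]
tool_rot: [0.69, 0.724, -0.0, -0.001]
ft_force: [-0.2, 0.7, -3.4]
grip_width: 0.0529
grip_force: 45.0
```

Run:
```python
from h import *
o=get_obs();print(np.round(o['position'],4),np.round(o['ft_force'],2),np.round(o['moment'],3),np.round(R.from_quat(o['tool_rot']).as_matrix()[:,1],3))
a=[]
for n in('wrist','side'):
    c=camera(n);T=ext(c,o);W=cloud(c,T);z=W[...,2]
    for r in cut_out('jar',n)[:2]:
        p=W[r['region']];p=p[~np.isnan(p[:,0])];print(n,round(r['confidence'],2),r['extent'],np.round(np.percentile(p,[2,50,98],axis=0),4).tolist())
    if n=='wrist':
        m=(z>.16)&(z<.20)&(np.abs(W[...,0]-.547)<.045)&(np.abs(W[...,1]+.257)<.045);q=W[m]
        print(len(q),cv2.minAreaRect(q[:,:2].astype(np.float32)*1000),np.percentile(q,[1,99],axis=0))
    im=c['pixels'];a.append(im[90:290,110:400] if n=='wrist' else im[130:330,170:460])
cv2.imwrite('pics/j.png',cv2.resize(np.vstack(a),None,fx=1.5,fy=1.5))
```

```text
[ 0.5467 -0.2559  0.3805] [-0.25  0.74 -3.39] [-0.063  0.106 -0.032] [ 0.999  0.047 -0.002]
wrist 0.9 [251.5, 198.1, 92.3, 49.4] [[0.5157, -0.2482, 0.1532], [0.5442, -0.2284, 0.1893], [0.5734, -0.225, 0.1942]]
wrist 0.71 [450.2, 5.2, 31.9, 10.3] [[0.7404, -0.0495, -0.0], [0.76, -0.0478, 0.0095], [0.775, -0.0441, 0.0176]]
2395 ((545.173583984375, -237.42015075683594), (69.97269439697266, 23.59272575378418), 2.535475492477417) [[ 0.51551809 -0.24742059  0.16080137]
 [ 0.57501529 -0.2249627   0.19945589]]
side 0.58 [339.9, 211.2, 45.5, 32.4] [[0.5147, -0.2868, 0.0016], [0.5195, -0.2752, 0.1785], [0.7252, -0.1562, 0.2]]
```

View pics/j.png

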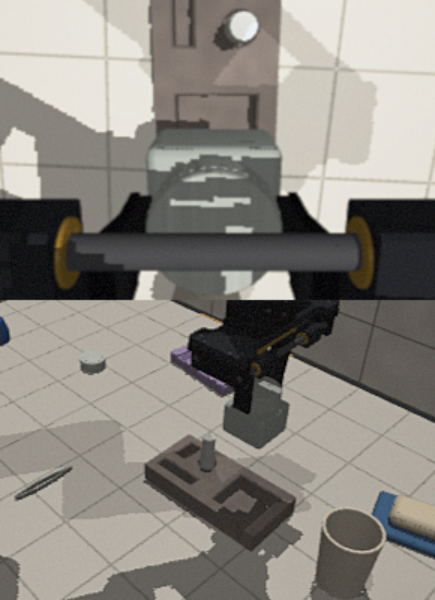

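Call:
step_arm(rows=[[0.001, -0.0005, -0.03, 0, 0, 0], [0, 0, -0.03, 0, 0, 0], [0, 0, -0.03, 0, 0, 0], [0, 0, -0.02, 0, 0, 0], [0, 0, 0, 0, 0, 0], [0, 0, 0, 0, 0, 0], [0, 0, 0, 0, 0, 0]])

```text
time: 10.62
position: [0.5487, -0.2576, 0.2726]
tool_rot: [0.691, 0.723, 0.0, 0.001]
ft_force: [-0.3, 0.0, -2.6]
grip_width: 0.0528
grip_force: 45.0
```

Run:
```python
from h import *
o=get_obs();print(np.round(o['position'],4))
c=camera('wrist');T=ext(c,o);W=cloud(c,T);z=W[...,2]
m=(z>.05)&(z<.09)&(np.abs(W[...,0]-.547)<.045)&(np.abs(W[...,1]+.257)<.045);q=W[m]
print('jar',np.percentile(q,[1,99],axis=0).round(4).tolist())
m=(z>.023)&(z<.034)&(np.abs(W[...,1]+.195)<.025)
E=[[W[i,np.nonzero(m[i])[0][[0,-1]],0]] for i in range(384) if m[i].sum()>30];print('org x edges',np.median(np.array(E)[:,0],0))
```

```text
[ 0.5487 -0.2576  0.2726]
jar [[0.5184, -0.2497, 0.0524], [0.5772, -0.2273, 0.0892]]
org x edges [0.49493225 0.59398919]
```

Call:
step_arm(rows=[[0, 0, -0.006, 0, 0, 0], [0, 0, -0.006, 0, 0, 0], [0, 0, -0.006, 0, 0, 0], [0, 0, -0.005, 0, 0, 0], [0, 0, -0.004, 0, 0, 0], [0, 0, 0, 0, 0, 0], [0, 0, 0, 0, 0, 0]])

```text
time: 11.55
position: [0.5482, -0.2575, 0.2443]
tool_rot: [0.691, 0.723, 0.0, 0.0]
ft_force: [0.2, 0.7, -3.3]
grip_width: 0.0531
grip_force: 45.0
```

Call:
step_arm(rows=[[0, 0, -0.003, 0, 0, 0], [0, 0, -0.003, 0, 0, 0], [0, 0, -0.001, 0, 0, 0], [0, 0, -0.001, 0, 0, 0], [0, 0, 0, 0, 0, 0], [0, 0, 0, 0, 0, 0], [0, 0, 0, 0, 0, 0]])

```text
time: 12.42
position: [0.548, -0.2573, 0.2372]
tool_rot: [0.691, 0.723, -0.0, -0.0]
ft_force: [-2.4, 1.5, 6.0]
grip_width: 0.0532
grip_force: 45.0
```

Call:
step_arm(rows=[[0, 0, 0, 0, 0, 4], [0, 0, 0, 0, 0, 4], [0, 0, 0, 0, 0, 4], [0, 0, 0, 0, 0, 4], [0, 0, 0, 0, 0, 4], [0, 0, 0, 0, 0, 0]], squeeze=50)

```text
time: 13.18
position: [0.5486, -0.2578, 0.2374]
tool_rot: [0.554, 0.832, -0.0, 0.001]
ft_force: [-1.0, 0.2, 4.6]
grip_width: 0.0528
grip_force: 50.0
```

```bash
cat > st.py <<'E'
from h import *
o=get_obs();t=R.from_quat(o['tool_rot']).as_matrix()[:,1]
print(np.round(o['position'],4),'F',np.round(o['ft_force'],2),'M',np.round(o['moment'],3),'ang',np.degrees(np.arctan2(t[1],t[0])),'q6',o['q'][5])
E
python3 st.py
```

```text
[ 0.5486 -0.2578  0.2374] F [-0.99  0.16  4.6 ] M [0.058 0.295 0.054] ang 22.67067619708949 q6 -1.0191121983905296
```

```bash
python3 - <<'E'
from h import *
o=get_obs();a=[]
for n in('wrist','side'):
    c=camera(n);im=c['pixels'];a.append(cv2.resize(im[100:280,130:390] if n=='wrist' else im[200:330,240:428],(780,540))[:, :])
    for l in ('jar','cap_arrow'):
        for r in cut_out(l,n)[:1]: print(n,l,r['confidence'],r['extent'])
cv2.imwrite('pics/k.png',cv2.resize(np.hstack(a),(800,277)))
cv2.imwrite('pics/k1.png',a[0])
E
python3 st.py
```

```text
wrist jar 0.94 [257.9, 192.5, 95.6, 49.4]
wrist cap_arrow 0.6 [252.2, 241.4, 89.7, 96.9]
side jar 0.94 [334.0, 265.4, 38.8, 28.3]
side cap_arrow 0.41 [339.0, 260.2, 9.4, 4.9]
[ 0.5486 -0.2577  0.2374] F [-1.13  0.36  4.6 ] M [0.054 0.356 0.038] ang 22.668281026703156 q6 -1.0188412847378476
```

View pics/k1.png

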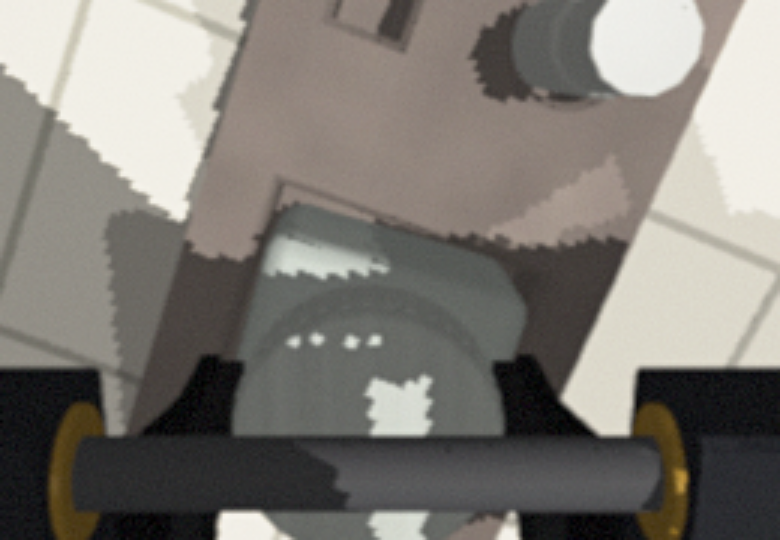

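Call:
step_arm(rows=[[0, 0, 0, 0, 0, 4], [0, 0, 0, 0, 0, 4], [0, 0, 0, 0, 0, 4], [0, 0, 0, 0, 0, 4], [0, 0, 0, 0, 0, 4]])

```text
time: 14.1
position: [0.5486, -0.2576, 0.2377]
tool_rot: [0.401, 0.916, 0.0, 0.001]
ft_force: [-2.1, 1.9, 7.6]
grip_width: 0.053
grip_force: 50.0
```

```bash
python3 st.py
```

```text
[ 0.5486 -0.2576  0.2377] F [-2.05  1.86  7.61] M [ 0.188  0.344 -0.165] ang 42.73129803635974 q6 -1.369524833106941
```

Call:
step_arm(rows=[[0, 0, 0, 0, 0, 4], [0, 0, 0, 0, 0, 4], [0, 0, 0, 0, 0, 4], [0, 0, 0, 0, 0, 4], [0, 0, 0, 0, 0, 4]])

```text
time: 14.72
position: [0.5485, -0.2576, 0.2381]
tool_rot: [0.236, 0.972, -0.0, 0.001]
ft_force: [-2.3, 2.0, 10.2]
grip_width: 0.0531
grip_force: 50.0
```

```bash
python3 st.py
```

```text
[ 0.5485 -0.2576  0.2381] F [-2.27  1.98 10.16] M [ 0.221  0.406 -0.045] ang 62.754308645419265 q6 -1.7187435269107818
```

Call:
step_arm(rows=[[0, 0, 0, 0, 0, 3], [0, 0, 0, 0, 0, 3], [0, 0, 0, 0, 0, 0], [0, 0, 0.001, 0, 0, 0], [0, 0, 0.001, 0, 0, 0], [0, 0, 0, 0, 0, 0]])

```text
time: 15.48
position: [0.5486, -0.2578, 0.2389]
tool_rot: [0.185, 0.983, -0.0, 0.001]
ft_force: [-0.9, 0.3, 5.3]
grip_width: 0.0528
grip_force: 50.0
```

```bash
python3 st.py
```

```text
[ 0.5486 -0.2578  0.2389] F [-0.89  0.27  5.31] M [0.011 0.184 0.017] ang 68.64537774439532 q6 -1.8215174568738526
```

Call:
step_arm(rows=[[0, 0, 0.001, 0, 0, 0], [0, 0, 0.001, 0, 0, 0], [0, 0, 0.001, 0, 0, 0], [0, 0, 0, 0, 0, 0], [0, 0, 0, 0, 0, 0]])

```text
time: 16.1
position: [0.5481, -0.2575, 0.241]
tool_rot: [0.185, 0.983, 0.0, -0.0]
ft_force: [-0.5, -0.7, -1.1]
grip_width: 0.053
grip_force: 50.0
```

```bash
python3 st.py; python3 look.py w5 jar cap
```

```text
[ 0.5481 -0.2575  0.241 ] F [-0.51 -0.69 -1.15] M [-0.177  0.045 -0.005] ang 68.64356337166392 q6 -1.8214645843266974
16.1 [ 0.5481 -0.2575  0.241 ] [ 0.364  0.931 -0.   ] [[-0.001, 0.965, 0.264, 0.073], [1.0, 0.0, 0.001, 0.0], [0.0, 0.264, -0.965, 0.022], [0.0, 0.0, 0.0, 1.0]]
jar 0.85 [246. 194. 102.  54.] 2214 [[0.5159, -0.2865, 0.0094], [0.5212, -0.2497, 0.0461], [0.5499, -0.228, 0.0492]]
cap 0.91 [253. 240.  93.  96.] 4477 [[0.5213, -0.2787, 0.0577], [0.5366, -0.2541, 0.075], [0.5723, -0.2319, 0.0765]]
```

Call:
step_arm(rows=[[0, 0, 0.002, 0, 0, 0], [0, 0, 0.002, 0, 0, 0], [0, 0, 0.003, 0, 0, 0], [0, 0, 0.003, 0, 0, 0], [0, 0, 0.003, 0, 0, 0], [0, 0, 0.004, 0, 0, 0], [0, 0, 0.005, 0, 0, 0], [0, 0, 0.005, 0, 0, 0], [0, 0, 0.004, 0, 0, 0], [0, 0, 0, 0, 0, 0], [0, 0, 0, 0, 0, 0], [0, 0, 0, 0, 0, 0]])

```text
time: 17.75
position: [0.5481, -0.2574, 0.272]
tool_rot: [0.185, 0.983, 0.0, -0.0]
ft_force: [0.1, 0.8, -0.6]
grip_width: 0.0528
grip_force: 50.0
```

```bash
python3 st.py
python3 - <<'E'
from h import *
o=get_obs();a=[]
for n in('wrist','side'):
    c=camera(n);W=cloud(c,ext(c,o));im=c['pixels'];a.append(cv2.resize(im[100:290,130:390] if n=='wrist' else im[190:320,240:418],(400,292)))
    z=W[...,2];m=(np.abs(W[...,0]-.548)<.045)&(np.abs(W[...,1]+.257)<.045)
    for lo,hi in((.038,.055),(.06,.072),(.098,.115)):
        q=W[m&(z>lo)&(z<hi)]
        if len(q)>20:print(n,lo,len(q),np.percentile(q,[1,50,99],axis=0).round(4).tolist(),cv2.minAreaRect(q[:,:2].astype(np.float32)*1000))
    for l in('jar','cap','tube'):
        for r in cut_out(l,n)[:1]:
            p=W[r['region']];p=p[~np.isnan(p[:,0])];print(l,round(r['confidence'],2),np.percentile(p,[2,50,98],axis=0).round(4).tolist())
cv2.imwrite('pics/f.png',np.hstack(a))
E
```

```text
[ 0.5481 -0.2574  0.272 ] F [ 0.12  0.76 -0.57] M [0.011 0.029 0.004] ang 68.64285151510093 q6 -1.821485887432047
wrist 0.038 1820 [[0.5163, -0.2882, 0.039], [0.5262, -0.2501, 0.0474], [0.5631, -0.2273, 0.052]] ((545.1654663085938, -258.15753173828125), (54.66998291015625, 59.90778350830078), 6.082210540771484)
wrist 0.098 4593 [[0.5214, -0.2839, 0.0986], [0.5378, -0.2545, 0.1062], [0.5725, -0.2219, 0.1138]] ((547.255859375, -251.78359985351562), (54.695072174072266, 63.81446075439453), 6.849087715148926)
jar 0.79 [[0.5161, -0.2859, 0.0149], [0.5254, -0.2496, 0.0473], [0.5568, -0.2281, 0.0582]]
cap 0.65 [[0.5214, -0.2781, 0.0893], [0.5368, -0.2539, 0.1061], [0.5719, -0.2316, 0.1074]]
tube 0.95 [[0.5506, -0.1815, 0.0224], [0.5559, -0.1744, 0.0667], [0.5679, -0.1638, 0.079]]
side 0.038 435 [[0.5157, -0.2894, 0.0384], [0.5287, -0.2735, 0.0496], [0.5766, -0.2315, 0.0541]] ((546.8241577148438, -258.4004211425781), (60.72055435180664, 59.946807861328125), 6.470966815948486)
side 0.06 147 [[0.5267, -0.2802, 0.0603], [0.5363, -0.2646, 0.0639], [0.5536, -0.2395, 0.0705]] ((540.547119140625, -260.9494323730469), (26.69203758239746, 44.484275817871094), 23.29883575439453)
side 0.098 329 [[0.5206, -0.2917, 0.0983], [0.5323, -0.2569, 0.1089], [0.5547, -0.2223, 0.114]] ((535.8458862304688, -254.902099609375), (72.05510711669922, 32.852088928222656), 78.03012084960938)
jar 0.69 [[0.5145, -0.2891, 0.0263], [0.5295, -0.2697, 0.0498], [0.572, -0.2324, 0.0696]]
cap 0.78 [[0.5209, -0.2745, 0.0328], [0.5285, -0.2551, 0.1086], [0.5851, -0.1933, 0.1113]]
tube 0.6 [[0.55, -0.1818, 0.0113], [0.5555, -0.1754, 0.0577], [0.6069, -0.1361, 0.0825]]
```

View pics/f.png

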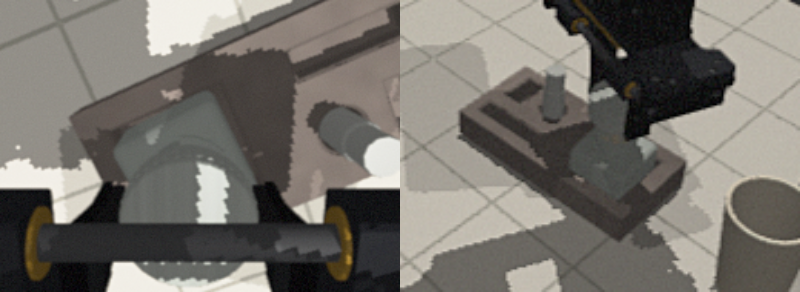

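```bash
python3 -c "
from rig import hand_in;print(hand_in())"
```

```text
the job is handed in; nothing more can be done
None
```

I stood the jar in the pocket, unscrewed the cap and lifted it off; it is held level and centred to about 1 mm, 2 cm above the open mouth. The jar is still down in the pocket and nothing else was touched. The job is handed in at about 18 s, but no verdict came back.

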